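# Hold a light meter's sprung shutter half open at full lamp

## Task

Take a light reading for the lettuce wall: first slide the grip of the grow-lamp dimmer all the way to its full end (the wide end of the stepped wedge marked beside it), then slide the light meter's sprung shutter open by its upright tab to half of its travel, where the shutter's line meets the long middle tick on the guide rails. The shutter springs shut if let go, so finish while still holding it steady at half with the fingers, with the dimmer left at full, and do not shift or knock over the cap, pot, jar and pen tester that lie about the two boxes.

Things in the scene. Friction and masses are not known exactly. Their poses are not given: they have to be found in the camera images.
- meter_box: Light meter: grey box fixed to the table, 150 (x) x 270 (y) x 70 mm high, origin at the centre of its underside. The shutter on its top opens along its +y, towards two dark spring tubes (16 mm thick, at x = -45 and 45, y = 52 to 130 mm, tops 86 mm above the table). Guide rails 9 mm high at x = -64 and 64, y = -124 to 40 mm.
- half_tick (a point): Point on the meter box's top, midway between the two long black half ticks on its guide rails, 70 mm above the table, at x = 0, y = -25 mm in the box's frame: the tab's centre and the shutter's line stand over it at half travel. Short ticks on the rails show shut (y = -60 mm) and fully open (y = +10 mm).
- shutter (a joint): Travel of the sprung shutter along the meter box's +y axis, in m: 0 = shut (where the spring keeps it), 0.070 = fully open, 0.035 = half. The spring pushes it shut with about 4 N at 0, 10 N at half and 16 N fully open (170 N/m).
- shutter_slide: The shutter: aluminium plate 116 (x) x 80 (y) mm, its upper face 76 mm above the table (80 mm on the dark strip, 12 mm wide, along its +y edge), with an upright black tab 32 (x) x 12 (y) x 36 mm and a thin black line on either side of the tab. Its origin and axes are the meter box's when shut; it moves along y.
- shutter_tab (a point): Centre of the top of the shutter's tab, 112 mm above the table; the tab reaches from 76 to 112 mm above the table. It is at x = 0, y = -60 mm in the meter box's frame when shut. Axes parallel to the meter box's.
- dimmer_unit: Grow-lamp dimmer: white box fixed to the table, 90 (x) x 200 (y) x 50 mm high, origin at the centre of its underside. A slot runs along its y axis on top, with a grey stepped wedge on either side that widens towards +y, the full end.
- dimmer (a joint): Travel of the dimmer's grip along the dimmer unit's +y axis, in m: 0 = off, 0.100 = the full end stop. Stays where it is left; about 2 N of friction.
- dimmer_top (a point): Centre of the top of the dimmer's black grip, 85 mm above the table. The grip is 28 (x) x 18 (y) x 30 mm high (55 to 85 mm above the table); it is at x = 0, y = -50 mm + travel in the dimmer unit's frame. Axes parallel to the dimmer unit's.
- hole_cap: Loose white round cap, 42 mm across, 14 mm high, lying on the meter box's top near its +y end, between the tubes; origin at the centre of its underside. To be left alone.
- net_pot: Loose black cup-shaped pot, 52 mm across, 50 mm high, beside the meter box on its +x side; origin at the centre of its underside. To be left alone.
- jar: Loose glass jar with a steel cap, 48 mm across, 60 mm high, beside the dimmer on its +x side; origin at the centre of its underside. To be left alone.
- pen_meter: Loose grey and black pen tester, 30 x 149 mm, 18 mm high, lying along the dimmer on its -x side; origin under its grey part. To be left alone.
Things that resemble listed ones, but are neither listed nor needed, are in the scene too. What is shaped like the dimmer_unit but green is not meant.

How it is judged:
By the outcome, as a careful person would: the job done as asked, in the order asked, and still so for the second after the job is handed in, while the arm keeps its last pose, push and grip.
It also fails if it takes over 58 s, if anything falls off the work surface, if the arm or the gripper's body presses on something with over 40 N, if the wrist force passes 120 N, or if a joint passes its speed limit or range.

## Robot

A 6-joint arm with a two-finger parallel gripper is mounted at the origin on the work surface. World frame = base frame: x ahead of the robot, y to its left, z up, the work surface at z = 0. Lengths are in m, angles in rad, forces in N, time in s.
With the tool pointing down it reaches from about 0.4 to 0.825 m from the base axis. Payload 7 kg.
Tool frame: the origin (TCP) lies midway between the tips of the shut fingers; the grasp point (between the pads) lies 19 mm behind it (arm.hold_point_z is the distance from the TCP to the grasp point, in m); z points along the fingers, x is the direction in which the jaws open and shut, and the axes are right-handed (so a half turn about z gives the same grasp; the last joint's range is limited). The gripper opens to 88 mm and grips with 3 to 60 N. Pads are 19 mm wide; open, the fingers measure 130 mm over their backs; the gripper's body (78 mm by 193 mm) begins 47 mm behind the grasp point.
Start: joints at [-0.959, 0.359, 0.012, 0, -1.224, -0.288], TCP at [0.215, -0.64, 0.227] pointing down, gripper open.
Joint ranges: [-3.07, 3.07], [-1.43, 2.12], [-1.02, 1.25], [-3.03, 1.67], [-3.05, -0], [-3.03, 3.03]. Speed limits (rad/s): [2.39, 2.39, 3.01, 3.14, 3.14, 3.14].

## Interface

Orientations are given as [roll, pitch, yaw] about the fixed x, y, z axes, in that order (R = Rz(yaw) Ry(pitch) Rx(roll)).
In Python, from station import readout, viewer, job, arm gives the robot as it stands.
- The arm moves only by the tool apply_moves, never from a script. Its argument "deltas" is text: rows parted by semicolons, each of 4 numbers parted by spaces: the shift along the tool's x, y, z in cm, then the turn about the tool's z in rad. A call has 1 to 10 rows; each row shifts and turns the commanded pose from where the row before left it, along the tool's axes as they then stand; what a row does not reach is not made up. A row lasts 1/8 s, in which the tool goes at most 62.5 mm and 10.7 degrees, less where a joint would pass 70% of its speed; a pose out of reach is approached as far as the arm can. A call is refused whole if a number of a shift passes 6.25 or a number of a turn 0.188, either way. A call with a gripper value outside its range is refused whole. "gripper" is the closure, from -1 (fully open) to 1 (shut), so that 0 is half open, set as the call begins (left out, the last holds). The fingers move at their own pace and stop on an object; "squeeze" is the grip in N (left out, the last holds). Time passes only in rows, so rows that do not move let the fingers close. It gives the time, the measured TCP pose, the force and the opening at its end, in the units of the state.
- readout.get_state(): the state, without advancing time (a new reading comes with each control period).
- viewer.grab_frame(name): name is "scene" or "top"; returns a dict with "image" (420x560x3 uint8, red, green, blue), "camera_matrix" (3x3 intrinsics, pixels), "cam_to_world" (4x4, takes a point from camera to world coordinates). Camera axes: x right, y up, looking along -z (the intrinsics and any distortion apply to the point x, -y, -z); pixel columns grow to the right and rows downward; lengths in m; the calibration is good to about 2 mm. A picture is of the moment at which its call begins. There is no depth.
- job.job_done(): hands the job in, once; it reports no verdict.
Trained networks look in the newest picture that a camera, given by its name, has taken for a name from the list of things; names that differ only in an ending like _2 or _b are one class to them, and where a whole thing is asked for, a point or a joint stands for the part that bears it (a point fixed in the world has none). Each returns a list of dicts, best first, with "conf" (0 to 1); they miss things now and then, are a little off and sometimes report something else, mostly with a low value. They report only what shows in the picture. A call takes as long as a camera call. They do not tell look-alikes from the thing itself.
- viewer.silhouettes(camera, query): "region" (420x560 bool, what is visible of it) and "extent" ([left, top, width, height] in pixels, round what is visible of it).
The state is a dict: "t": time; "q": joint angles; "qd": joint speeds; "joint_efforts": joint torques, N m; "eef_pos": TCP position; "ee_rot": TCP orientation; "force": force on the tool from outside, world axes, zero at the start; "moment": the same for the moment, N m; "width": finger opening in m.
Only numpy, scipy, OpenCV 4.12 (cv2) and the standard library are available. Lean on these libraries where they do the work, as an engineer would, in place of code of your own. Each camera call takes 0.05 s, during which the arm holds its last target.

## Working session

There is one attempt and no reset: what is moved stays moved. The work goes in short steps, Python scripts to look and compute and a tool call to move; the robot and the scene stay as the last step left them, time stands still between calls to the robot, and variables do not carry over. Pictures are saved under pics/ and viewed, and the job is handed in when it is done.

Besides the shell and the picture viewer there is one more tool, called as name(argument=value, ...) on one line, values as JSON. apply_moves: Moves the arm, as the interface text tells. Its arguments: {"type":"object","properties":{"deltas":{"type":"string"},"gripper":{"type":"number"},"squeeze":{"type":"number"}},"required":["deltas"]}

```bash
mkdir -p pics; ls
python3 - <<'E'
from station import readout, viewer, job, arm
import cv2,numpy as np
s=readout.get_state(); print(s, arm.hold_point_z)
for n in("scene","top"):
    f=viewer.grab_frame(n); cv2.imwrite(f"pics/{n}0.png",f["image"][:,:,::-1]); print(n,f["camera_matrix"],f["cam_to_world"],[k for k in f])
    for q in("meter_box","dimmer_unit","dimmer_top","shutter_tab","shutter_slide","pen_meter","jar","net_pot","hole_cap"):
        print(q,[(round(d["conf"],2),d["extent"]) for d in viewer.silhouettes(n,q)])
E
```

```text
pics
{'t': 0.0, 'q': array([-9.58889462e-01,  3.59377411e-01,  1.10697253e-02, -3.28124171e-04,
       -1.22410063e+00, -2.88120390e-01]), 'qd': array([-0.00030306,  0.00033867, -0.00058435, -0.0017668 , -0.00017812,
        0.00052684]), 'joint_efforts': array([ 1.39874439e-03, -5.82722354e+01,  2.93060035e+01,  6.99756235e+00,
        7.08594176e-03, -2.12913192e-04]), 'eef_pos': array([ 0.21458507, -0.63947431,  0.22563751]), 'ee_rot': array([-3.14143031e+00, -1.63319462e-03,  1.89447093e+00]), 'force': array([0.8892699 , 0.95729553, 0.1359813 ]), 'moment': array([-0.00479744,  0.03802268, -0.00090671]), 'width': 0.08762359433971384} 0.0188
scene [[415.33136566   0.         282.35752508]
 [  0.         415.33136566 207.65650565]
 [  0.           0.           1.        ]] [[ 0.64594129 -0.45908377  0.60991961  1.0758333 ]
 [ 0.76331776  0.37765182 -0.52414225 -0.48629956]
 [ 0.01028795  0.8041276   0.5943677   0.65733231]
 [ 0.          0.          0.          1.        ]] ['image', 'camera_matrix', 'cam_to_world']
meter_box [(0.67, [319.3, 166.2, 86.2, 99.5])]
dimmer_unit [(0.97, 
[... 704 characters left out ...]
8e-01  7.91371856e-01]
 [ 0.00000000e+00  0.00000000e+00  0.00000000e+00  1.00000000e+00]] ['image', 'camera_matrix', 'cam_to_world']
meter_box [(0.64, [175.0, 101.1, 96.4, 70.3]), (0.6, [131.6, 91.8, 149.8, 112.2])]
dimmer_unit [(0.84, [340.5, 179.9, 108.6, 89.1]), (0.8, [115.4, 248.1, 113.9, 100.0])]
dimmer_top [(0.51, [176.9, 302.2, 19.0, 18.0]), (0.48, [392.5, 212.5, 17.8, 16.3])]
shutter_tab [(0.81, [176.8, 98.8, 93.1, 69.9])]
shutter_slide [(0.57, [174.0, 102.7, 98.1, 68.4])]
pen_meter [(0.66, [132.0, 93.1, 151.1, 110.0]), (0.6, [335.2, 236.5, 70.5, 44.2])]
jar [(0.93, [402.4, 171.0, 27.1, 29.9])]
net_pot [(0.92, [180.9, 87.7, 25.2, 25.1])]
hole_cap [(0.81, [149.1, 143.1, 23.8, 21.9])]
```

Run:
```python
import cv2
for n in("scene","top"):
    a=cv2.imread(f"pics/{n}0.png"); cv2.imwrite(f"pics/{n}0b.png",cv2.resize(a,(800,600),interpolation=cv2.INTER_CUBIC))
a=cv2.imread("pics/top0.png"); 
cv2.imwrite("pics/crop_m.png",cv2.resize(a[75:215,110:300],None,fx=4,fy=4,interpolation=cv2.INTER_CUBIC))
cv2.imwrite("pics/crop_d.png",cv2.resize(a[160:290,320:470],None,fx=4,fy=4,interpolation=cv2.INTER_CUBIC))
```

```text
(no output)
```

View pics/scene0b.png

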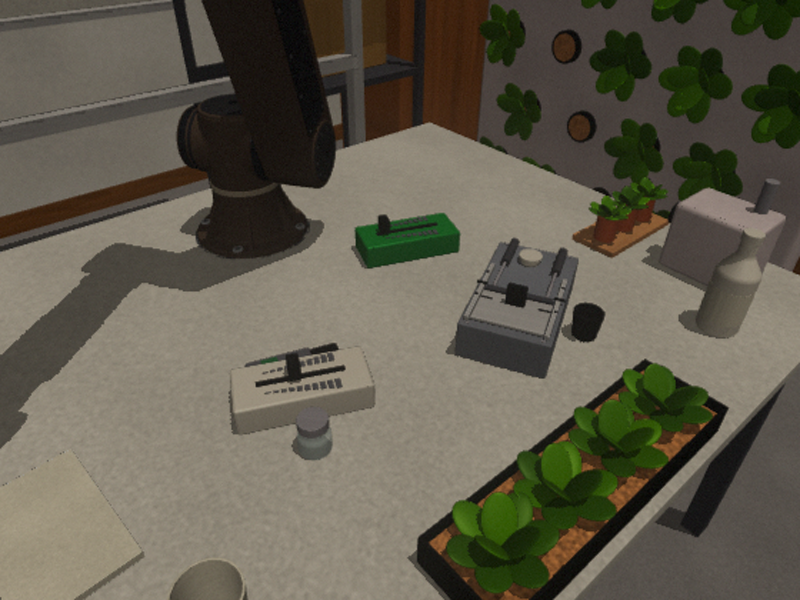

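View pics/top0b.png

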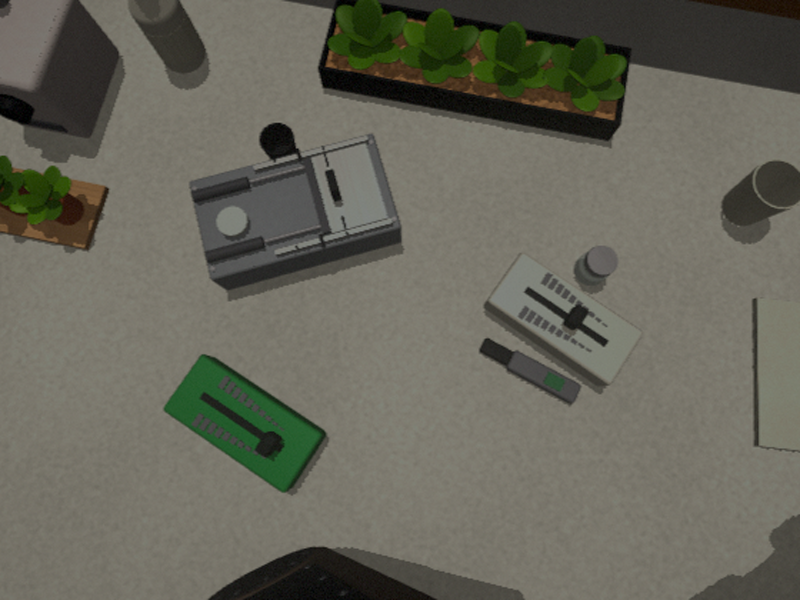

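View pics/crop_m.png

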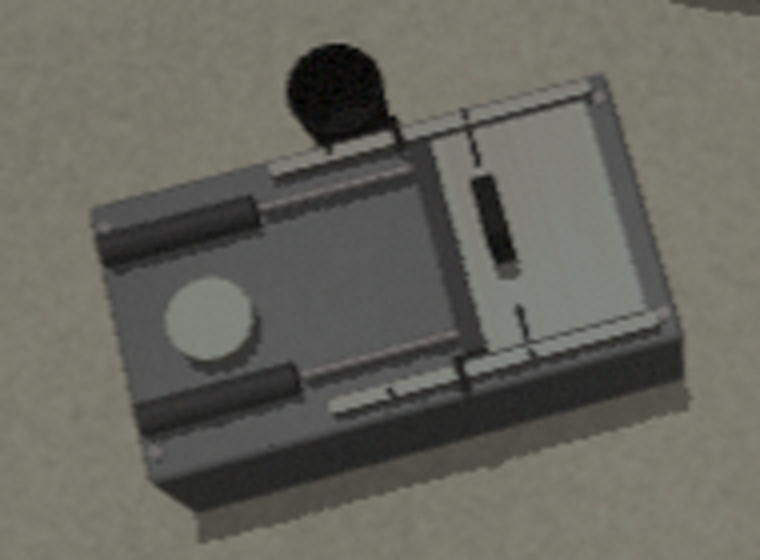

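View pics/crop_d.png

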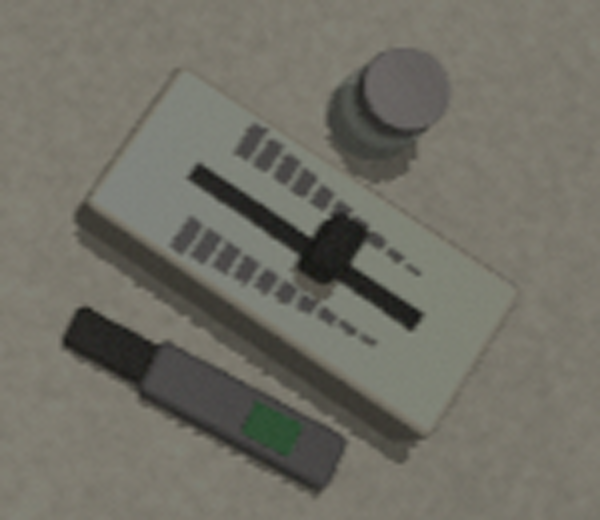

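The top view shows the white dimmer at (560,320), with its wide wedge end up and to the left and its grip part way along. The green look-alike is at (245,420). The meter is at (300,210), with its tubes on the left and the shutter tab at (333,185).

Candidates for the thing I want, in 800x600 top pixels:
- **Dimmer:** the white box at (560,320) matches the description. The green box at (245,420) is excluded.
- **Tab:** black upright at (333,185). The tubes at (220,188) and (235,250) are not it.
- **Grip:** (575,318) on the white box. The one at (268,443) is on the green box.

The crops confirm these choices.

```bash
cat > h.py <<'E'
import numpy as np,cv2
from scipy.optimize import least_squares
def proj(f,P):
    K,T=f["camera_matrix"],f["cam_to_world"]; p=(np.atleast_2d(P)-T[:3,3])@T[:3,:3]; p=p*[1,-1,-1]; q=p@K.T; return q[:,:2]/q[:,2:]
def ray(f,uv,z):
    K,T=f["camera_matrix"],f["cam_to_world"]; d=np.linalg.inv(K)@[uv[0],uv[1],1]; d=T[:3,:3]@(d*[1,-1,-1]); o=T[:3,3]; return o+d*(z-o[2])/d[2]
def world(p,L):
    L=np.atleast_2d(L).astype(float); c,s=np.cos(p[2]),np.sin(p[2]); return np.c_[p[0]+c*L[:,0]-s*L[:,1],p[1]+s*L[:,0]+c*L[:,1],L[:,2]]
def fit(f,L,uv,p0):
    r=least_squares(lambda p:(proj(f,world(p,L))-uv).ravel(),p0); return r.x,r.fun
def unc(u,off,s=4): return (np.array(u)+.5)/s-.5+off
E
python3 - <<'E'
from h import *; from station import viewer
f=viewer.grab_frame("top"); g=viewer.grab_frame("scene")
Lm=np.array([[75,135,70],[75,-135,70],[-75,-135,70],[-75,135,70],[64,-25,79],[-64,-25,79]])/1e3
um=unc([[92,208],[600,75],[680,338],[152,478],[393,133],[463,370]],[110,75])
pm,e=fit(f,Lm,um,[.6,.2,0]); print("meter",pm,e.reshape(-1,2).round(1).tolist())
Ld=np.array([[45,100,50],[-45,100,50],[-45,-100,50],[45,-100,50]])/1e3
ud=unc([[180,70],[88,205],[425,437],[518,292]],[320,160])
pd,e=fit(f,Ld,ud,[.5,-.25,.5]); print("dim",pd,e.reshape(-1,2).round(1).tolist())
gr=ray(f,unc([342,236],[320,160]),.085); c,s=np.cos(pd[2]),np.sin(pd[2]); d=gr[:2]-pd[:2]
print("grip",gr,"local",c*d[0]+s*d[1],-s*d[0]+c*d[1])
print("tab w",world(pm,[[0,-.06,.112]]),"half",world(pm,[[0,-.025,.112]]),"full",world(pd,[[0,.05,.085]]))
np.save("pm",pm);np.save("pd",pd)
im=cv2.resize(g["image"][:,:,::-1],None,fx=1.4,fy=1.4,interpolation=cv2.INTER_CUBIC)
def poly(L,p,f,im,s):
    for u in proj(f,world(p,L)): cv2.circle(im,tuple(int(v) for v in (u+.5)*s-.5),2,(0,0,255),-1)
Lm2=np.r_[Lm,[[0,-.06,.112]]]; Ld2=np.r_[Ld,[[0,.05,.085],[0,-.0,.085]]]
poly(Lm2,pm,g,im,1.4);poly(Ld2,pd,g,im,1.4);cv2.imwrite("pics/chk.png",im[180:480,200:620].repeat(1,0))
im=cv2.resize(f["image"][:,:,::-1],None,fx=2.5,fy=2.5,interpolation=cv2.INTER_CUBIC)
poly(Lm2,pm,f,im,2.5);poly(Ld2,pd,f,im,2.5);cv2.imwrite("pics/chk2.png",im[180:780,300:1100])
E
```

```text
meter [0.57951468 0.20573704 0.48400175] [[-1.7, -0.8], [1.2, -1.6], [1.3, -0.1], [-1.2, 1.6], [1.1, 0.4], [-0.7, 0.1]]
dim [ 0.5020925  -0.1911316  -0.41308109] [[-0.3, -2.0], [-2.3, 0.1], [0.9, 1.8], [1.6, -0.2]]
grip [ 0.50373102 -0.20040832  0.085     ] local 0.005224690255369134 -0.00783868913789654
tab w [[0.60743418 0.15262865 0.112     ]] half [[0.59114781 0.18360854 0.112     ]] full [[ 0.52216416 -0.14533718  0.085     ]]
```

View pics/chk.png

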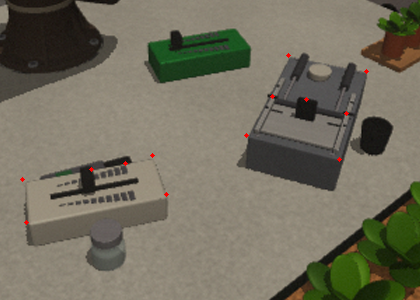

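View pics/chk2.png

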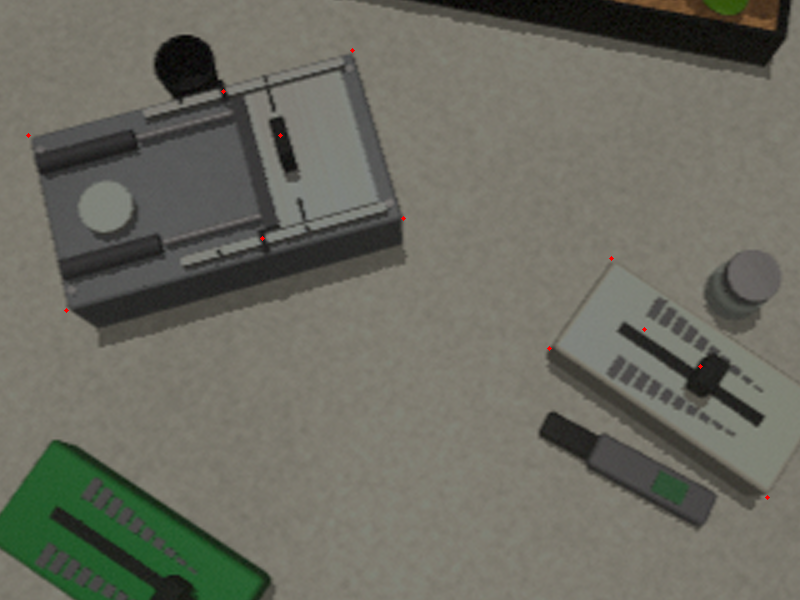

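```bash
cat >> h.py <<'E'
def delta(st,target,yaw):
    """turn needed (tool z), and shift cm in tool axes AFTER turn"""
    y0=st["ee_rot"][2]; d=np.array(target)-st["eef_pos"]; t=(y0-yaw+np.pi)%(2*np.pi)-np.pi
    x=[np.cos(yaw),np.sin(yaw),0]; y=[np.sin(yaw),-np.cos(yaw),0]
    return t, 100*np.array([d@x,d@y,-d[2]])
E
python3 - <<'E'
from h import *; from station import readout
pd=np.load("pd.npy"); s=readout.get_state()
w=world(pd,[[.002,-.006,.16]])[0]; print(w,delta(s,w,pd[2]+np.pi/2))
E
```

```text
[ 0.50151568 -0.19742979  0.16      ] (np.float64(0.7369134667799049), array([52.03568218,  8.50312737,  6.65484717]))
```

apply_moves(deltas="0 0 0 0.184;0 0 0 0.184;0 0 0 0.184;0 0 0 0.184;5 0.8 0 0;5 0.8 0 0;5 0.8 0 0;5 0.8 0 0;5 0.8 0 0;5 0.8 0 0", gripper=-1)

```text
t: 2.35
eef_pos: [0.3796, -0.3828, 0.2268]
ee_rot: [3.141, 0.0, 1.159]
force: [0.4, -0.3, -0.7]
width: 0.0876
```

apply_moves(deltas="5 0.8 0 0;5 0.8 0 0;5 0.8 0 0;5 0.8 0 0;2 0.5 1.5 0;0 0 2 0;0 0 2 0;0 0 0 0")

```text
t: 3.35
eef_pos: [0.4996, -0.1976, 0.1697]
ee_rot: [-3.138, 0.001, 1.158]
force: [-0.5, 0.0, -0.0]
width: 0.0876
```

Run:
```python
from h import *; from station import readout,viewer
pd=np.load("pd.npy"); s=readout.get_state(); print(s["eef_pos"],s["ee_rot"])
w=world(pd,[[.002,-.006,.16]])[0]; print(w,delta(s,w,pd[2]+np.pi/2))
for n in ("top","scene"):
    f=viewer.grab_frame(n); im=f["image"][:,:,::-1]; cv2.imwrite(f"pics/{n}1.png",cv2.resize(im,(800,600),interpolation=cv2.INTER_CUBIC))
```

```text
[ 0.49955486 -0.19761475  0.16974674] [-3.13801127e+00  1.12983490e-03  1.15813398e+00]
[ 0.50151568 -0.19742979  0.16      ] (np.float64(0.00041874794341101307), array([0.09565369, 0.17216409, 0.97467398]))
```

View pics/scene1.png

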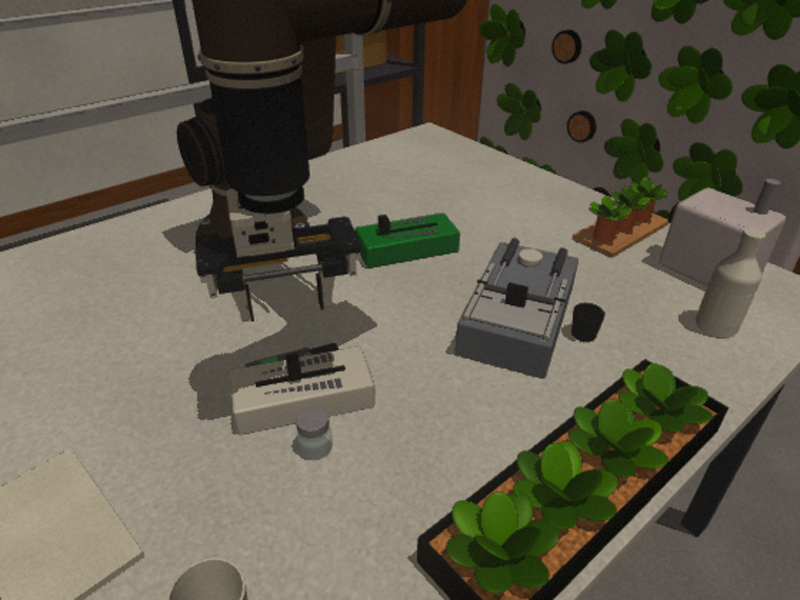

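View pics/top1.png

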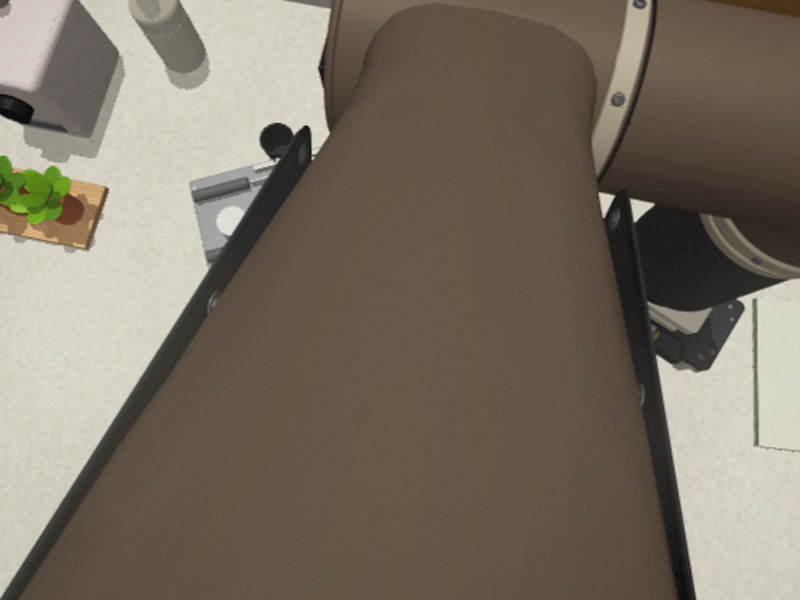

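Run:
```python
from h import *; from station import readout,viewer
g=viewer.grab_frame("scene");pd=np.load("pd.npy");pm=np.load("pm.npy");s=readout.get_state()
k=800/560
print("tcp",proj(g,s["eef_pos"])*k,"grip model",proj(g,world(pd,[[0,-.006,.085],[0,.05,.085],[0,.1,.05],[0,-.1,.05]]))*k, proj(g,world(pm,[[0,-.06,.112]]))*k)
im=g["image"][:,:,::-1]
cv2.imwrite("pics/s1c.png",cv2.resize(im[140:320,130:300],None,fx=3.3,fy=3.3,interpolation=cv2.INTER_CUBIC))
cv2.imwrite("pics/s1m.png",cv2.resize(im[155:275,305:430],None,fx=4.5,fy=4.5,interpolation=cv2.INTER_CUBIC))
```

```text
tcp [[286.15290435 309.72938538]] grip model [[292.96604279 357.38580833]
 [331.84033547 350.18365813]
 [366.19737804 361.61240057]
 [229.06439897 388.01274343]] [[516.12769319 285.46635207]]
```

View pics/s1c.png

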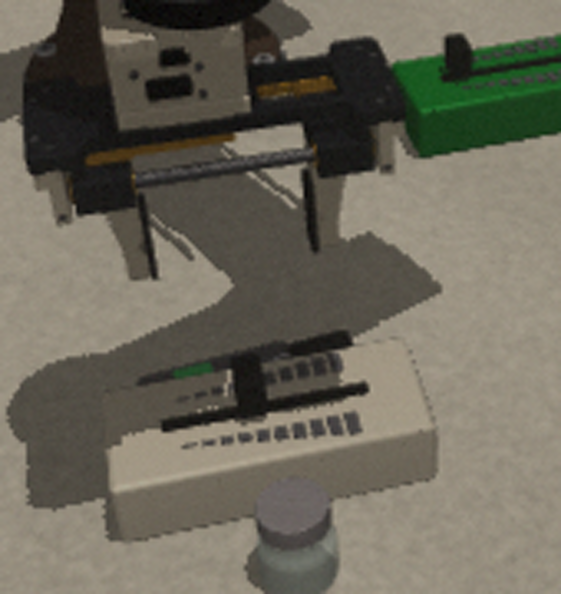

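View pics/s1m.png

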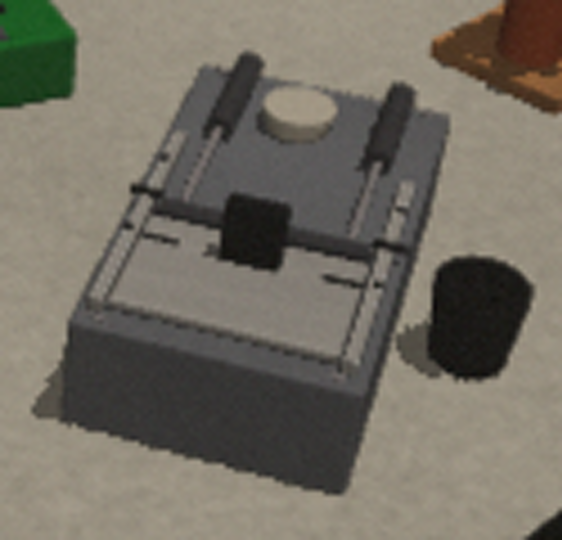

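apply_moves(deltas="0.1 0.15 2 0;0 0 2 0;0 0 2 0;0 0 2 0;0 0 1.5 0;0 0 1 0;0 0 0 0;0 0 0 0")

```text
t: 4.5
eef_pos: [0.5033, -0.1973, 0.0672]
ee_rot: [3.141, -0.0, 1.159]
force: [0.1, 0.6, 0.5]
width: 0.0875
```

apply_moves(deltas="0 0 0 0;0 0 0 0;0 0 0 0;0 0 0 0;0 0 0 0;0 0 0 0", gripper=1, squeeze=15)

```text
t: 5.25
eef_pos: [0.5027, -0.1972, 0.0665]
ee_rot: [-3.141, 0.0, 1.159]
force: [-1.2, 0.1, -0.2]
width: 0.0331
```

```bash
cat > look.py <<'E'
import sys
from h import *; from station import readout,viewer
n,x0,x1,y0,y1,k,out=sys.argv[1:]; x0,x1,y0,y1=map(int,(x0,x1,y0,y1)); k=float(k)
f=viewer.grab_frame(n); cv2.imwrite(out,cv2.resize(f["image"][y0:y1,x0:x1,::-1],None,fx=k,fy=k,interpolation=cv2.INTER_CUBIC))
s=readout.get_state(); print(s["t"],s["eef_pos"],s["ee_rot"],s["force"],s["width"])
for nm in("pm","pd"):
    p=np.load(nm+".npy"); d=s["eef_pos"][:2]-p[:2]; c,S=np.cos(p[2]),np.sin(p[2]); print(nm,"local tcp",c*d[0]+S*d[1],-S*d[0]+c*d[1])
E
python3 look.py scene 130 300 140 320 3.3 pics/s2.png
```

```text
5.3 [ 0.50268579 -0.19720868  0.06653586] [-3.14151342e+00  5.59815547e-05  1.15861806e+00] [-0.32148786  0.50393149 -0.79131356] 0.02903362284697785
pm local tcp -0.2555050308712975 -0.3209129330680388
pd local tcp 0.0029829365598071835 -0.005327762488490135
```

View pics/s2.png

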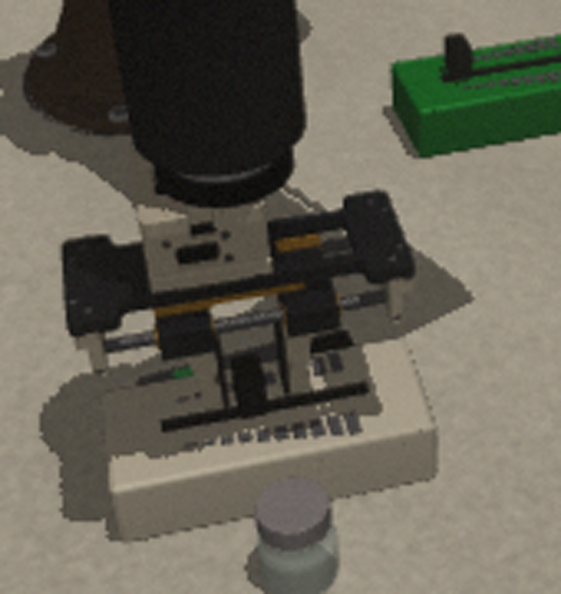

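Still closing around the grip; finish closing.

apply_moves(deltas="0 0 0 0;0 0 0 0;0 0 0 0")

```text
t: 5.68
eef_pos: [0.5026, -0.1973, 0.0665]
ee_rot: [-3.142, 0.0, 1.158]
force: [-0.2, -2.0, -0.4]
width: 0.0184
```

```bash
python3 look.py scene 130 300 140 320 3.3 pics/s3.png
```

```text
5.725 [ 0.50264948 -0.19732263  0.06654798] [-3.14151140e+00  1.55483678e-04  1.15850678e+00] [-0.22288542 -1.99196222 -0.37870563] 0.017824611008358863
pm local tcp -0.25559019720662307 -0.32099689697529526
pd local tcp 0.0029954205835612474 -0.005446705296366263
```

View pics/s3.png

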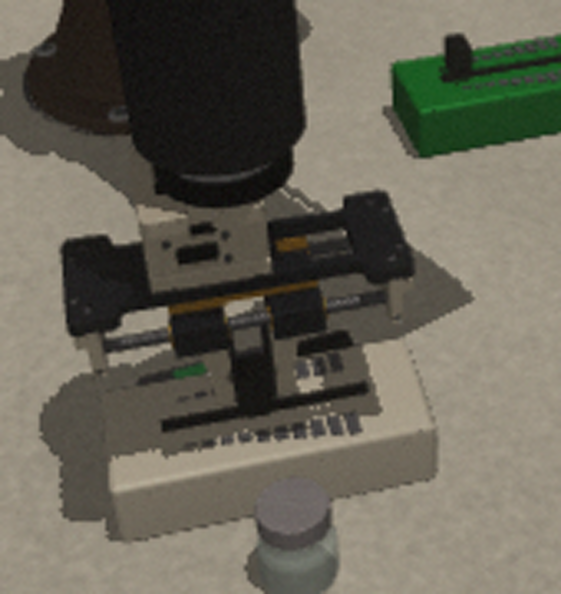

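apply_moves(deltas="0.8 0 0 0;0.8 0 0 0;0.8 0 0 0;0.8 0 0 0;0.8 0 0 0;0.6 0 0 0;0 0 0 0")

```text
t: 6.6
eef_pos: [0.5218, -0.1542, 0.0666]
ee_rot: [3.141, -0.001, 1.159]
force: [2.4, 0.7, -2.2]
width: 0.0181
```

apply_moves(deltas="0.3 0 0 0;0.3 0 0 0;0 0 0 0")

```text
t: 6.98
eef_pos: [0.5238, -0.1495, 0.0666]
ee_rot: [3.141, -0.0, 1.159]
force: [3.3, -1.5, -3.4]
width: 0.0176
```

apply_moves(deltas="0.2 0 0 0;0 0 0 0")

```text
t: 7.22
eef_pos: [0.5246, -0.1477, 0.0666]
ee_rot: [3.141, -0.0, 1.159]
force: [3.6, -3.9, -3.6]
width: 0.0176
```

apply_moves(deltas="0.2 0 0 0;0 0 0 0")

```text
t: 7.48
eef_pos: [0.5252, -0.1463, 0.0666]
ee_rot: [3.141, 0.001, 1.159]
force: [4.3, -6.2, -3.7]
width: 0.0181
```

```bash
python3 look.py scene 130 300 140 320 3.3 pics/s4.png
```

```text
7.525 [ 0.52519163 -0.14632348  0.06661832] [3.14137736e+00 4.54162496e-04 1.15859717e+00] [ 3.66617722 -5.3186386  -3.66120691] 0.018075527229784623
pm local tcp -0.21190606180034866 -0.2863449363053005
pd local tcp 0.0031687587179246683 0.05031198925757534
```

View pics/s4.png

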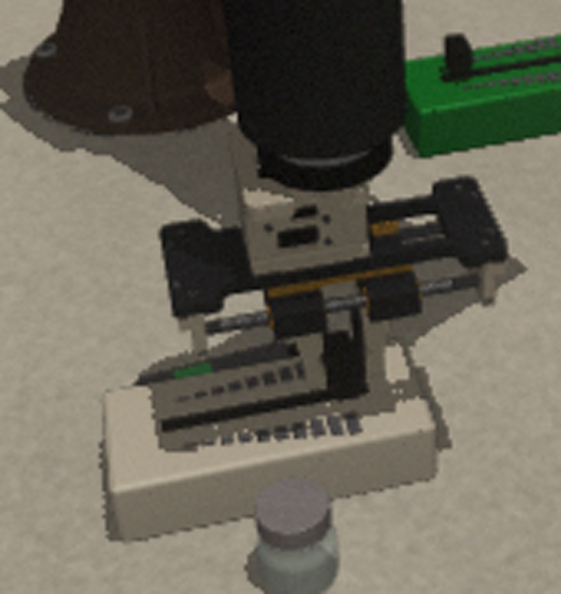

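apply_moves(deltas="0.2 0 0 0;0 0 0 0")

```text
t: 7.78
eef_pos: [0.5252, -0.1461, 0.0666]
ee_rot: [-3.141, 0.003, 1.159]
force: [2.5, -16.1, -3.5]
width: 0.0183
```

apply_moves(deltas="0.2 0 0 0;0 0 0 0")

```text
t: 8.02
eef_pos: [0.5251, -0.1458, 0.0667]
ee_rot: [-3.14, 0.005, 1.159]
force: [1.0, -24.4, -2.6]
width: 0.0177
```

apply_moves(deltas="0.2 0 0 0;0 0 0 0;0 0 0 0")

```text
t: 8.4
eef_pos: [0.5253, -0.1452, 0.0667]
ee_rot: [-3.14, 0.007, 1.159]
force: [1.8, -32.4, -3.3]
width: 0.0187
```

apply_moves(deltas="-0.2 0 0 0;-0.2 0 0 0;0 0 0 0")

```text
t: 8.78
eef_pos: [0.5251, -0.1461, 0.0666]
ee_rot: [-3.141, 0.003, 1.158]
force: [2.8, -14.8, -3.4]
width: 0.0181
```

apply_moves(deltas="0 0 0 0;0 0 0 0;0 0 0 0;0 0 0 0;0 0 0 0;0 0 0 0;0 0 0 0", gripper=-1)

```text
t: 9.65
eef_pos: [0.526, -0.144, 0.0666]
ee_rot: [3.142, -0.0, 1.159]
force: [0.4, 0.6, -0.2]
width: 0.0827
```

apply_moves(deltas="0 0 -2 0;0 0 -3 0;0 0 -4 0;0 0 -4 0;0 0 0 0")

```text
t: 10.28
eef_pos: [0.5279, -0.1442, 0.2]
ee_rot: [3.136, -0.002, 1.159]
force: [0.0, 0.8, -0.5]
width: 0.0874
```

```bash
python3 look.py scene 130 300 140 320 3.3 pics/s5.png
python3 - <<'E'
from h import *; from station import readout
pm=np.load("pm.npy"); s=readout.get_state()
w=world(pm,[[0,-.06,.17]])[0]; print(w,delta(s,w,pm[2]+np.pi/2))
E
```

```text
10.325 [ 0.52665598 -0.14400118  0.19794729] [ 3.13883967e+00 -1.57949168e-03  1.15849365e+00] [-1.28082165  0.05430428 -0.75963304] 0.08801236727069253
pm local tcp -0.20952928478195032 -0.28497077621674
pd local tcp 0.0035776916666660705 0.05302679289460191
[0.60743418 0.15262865 0.17      ] (np.float64(-0.8963044306469672), array([22.49707762, 20.95292848,  2.79472853]))
```

View pics/s5.png

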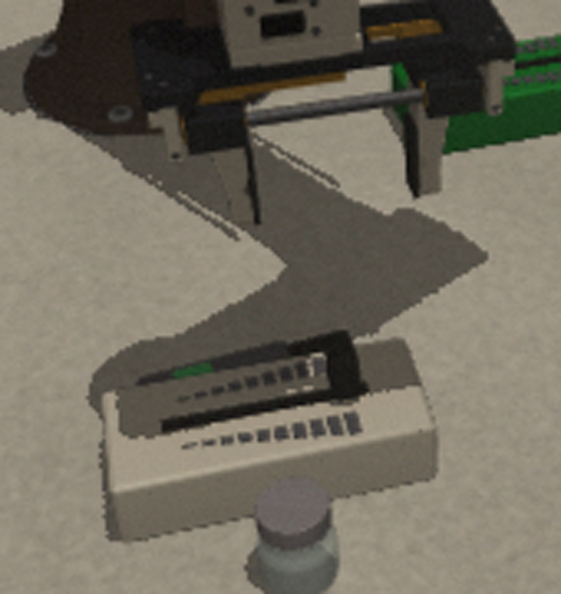

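apply_moves(deltas="0 0 0 -0.179;0 0 0 -0.179;0 0 0 -0.179;0 0 0 -0.179;0 0 0 -0.18;3 3 0 0;3 3 0 0;3 3 0 0;3 3 0 0;3 3 0 0")

```text
t: 11.58
eef_pos: [0.5885, 0.0597, 0.1951]
ee_rot: [-3.139, -0.0, 2.055]
force: [0.3, -0.1, -0.2]
width: 0.0875
```

apply_moves(deltas="3 3 0 0;3 2.5 0 0;1.5 0.5 1 0;0 0 1.8 0;0 0 0 0")

```text
t: 12.2
eef_pos: [0.6054, 0.1514, 0.1658]
ee_rot: [-3.137, -0.0, 2.054]
force: [-0.3, 0.0, 0.7]
width: 0.0879
```

```bash
python3 look.py scene 290 450 100 280 3.3 pics/s6.png
python3 - <<'E'
from h import *; from station import readout
pm=np.load("pm.npy"); s=readout.get_state()
w=world(pm,[[0,-.06,.17]])[0]; print(w,delta(s,w,pm[2]+np.pi/2))
E
```

```text
12.25 [0.6062848  0.15145721 0.1671712 ] [-3.13868199e+00  1.28766756e-04  2.05380449e+00] [-1.08535385  0.11781939  0.22002528] 0.0878668667973625
pm local tcp -0.0015624626095394334 -0.06050205353467822
pd local tcp -0.042097993450111795 0.3555993269688639
[0.60743418 0.15262865 0.17      ] (np.float64(-0.0009935900078330562), array([ 0.05020535,  0.15624626, -0.28288039]))
```

View pics/s6.png

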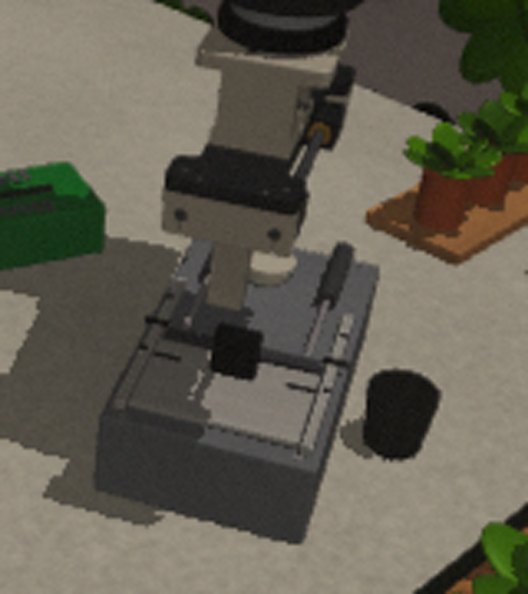

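apply_moves(deltas="0 0.15 2 0;0 0 2 0;0 0 2 0;0 0 1.3 0;0 0 0.5 0;0 0 0 0;0 0 0 0")

```text
t: 13.12
eef_pos: [0.609, 0.1537, 0.0914]
ee_rot: [3.14, 0.0, 2.055]
force: [-1.0, 0.2, -0.6]
width: 0.0873
```

apply_moves(deltas="0 0 0 0;0 0 0 0;0 0 0 0;0 0 0 0;0 0 0 0;0 0 0 0;0 0 0 0;0 0 0 0;0 0 0 0;0 0 0 0", gripper=1, squeeze=40)

```text
t: 14.38
eef_pos: [0.6085, 0.1536, 0.0905]
ee_rot: [-3.142, -0.0, 2.055]
force: [-0.6, 0.9, 0.3]
width: 0.0119
```

```bash
python3 look.py scene 290 450 100 280 3.3 pics/s7.png; python3 look.py top 110 300 75 215 4 pics/t7.png
```

```text
14.425 [0.60844933 0.15360382 0.09054042] [-3.14153154e+00 -1.05092787e-04  2.05466522e+00] [-0.43485694  0.10542878 -0.41516833] 0.011887615523226014
pm local tcp 0.0013523165258867605 -0.059609210347336884
pd local tcp -0.040977250975652135 0.358434294811969
14.475 [0.60848319 0.1536072  0.09055103] [ 3.14158294e+00 -1.09499861e-04  2.05468959e+00] [-0.87311544  1.1337225   0.76592724] 0.011514489990153219
pm local tcp 0.001383868371395175 -0.059621977473144384
pd local tcp -0.04094758837916715 0.35845098758963295
```

View pics/s7.png

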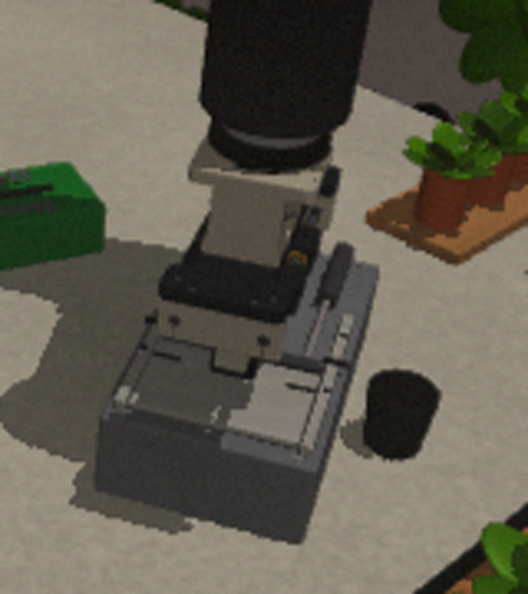

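View pics/t7.png

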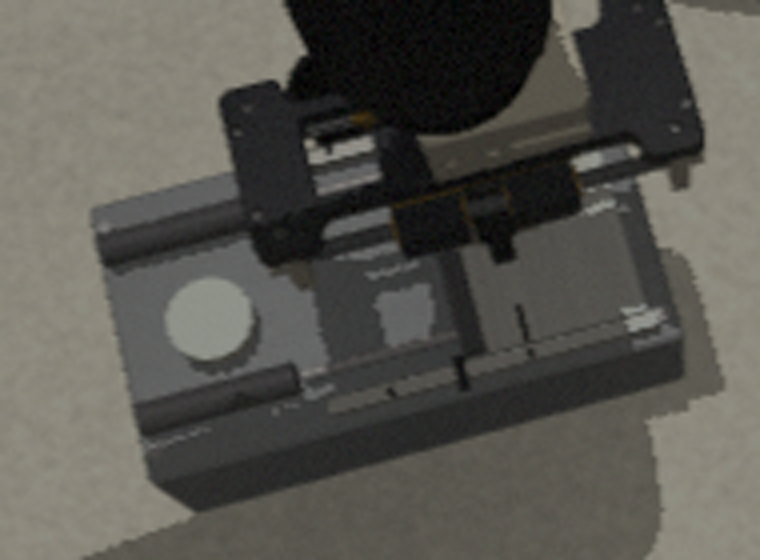

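apply_moves(deltas="0.5 0 0 0;0.5 0 0 0;0.5 0 0 0;0.5 0 0 0;0.5 0 0 0;0.5 0 0 0;0.3 0 0 0;0 0 0 0;0 0 0 0")

```text
t: 15.6
eef_pos: [0.5938, 0.1814, 0.0906]
ee_rot: [-3.141, 0.002, 2.054]
force: [5.1, -6.7, -2.5]
width: 0.0117
```

```bash
python3 look.py scene 290 450 100 280 3.3 pics/s8.png; python3 look.py top 110 300 75 215 4 pics/t8.png
```

```text
15.65 [0.59378517 0.18140824 0.09058802] [-3.14125902e+00  1.85143170e-03  2.05440462e+00] [ 5.65435547 -7.06193775 -1.60217964] 0.011589764667718308
pm local tcp 0.00131057766378412 -0.028174808859961143
pd local tcp -0.06556959835310618 0.37801335989354967
15.7 [0.59373759 0.18140246 0.09055848] [-3.14119128e+00  1.82005077e-03  2.05440634e+00] [ 5.6410672  -7.74776742 -1.03137555] 0.011428626756345725
pm local tcp 0.001265781617658182 -0.028157782053352978
pd local tcp -0.06561085288999065 0.3779889742199228
```

View pics/s8.png

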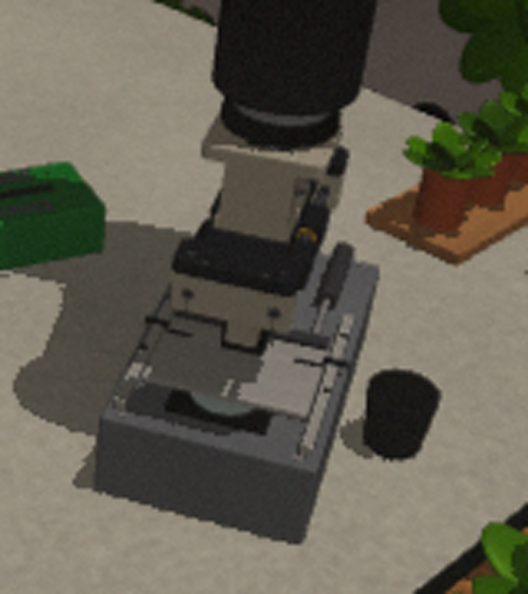

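View pics/t8.png

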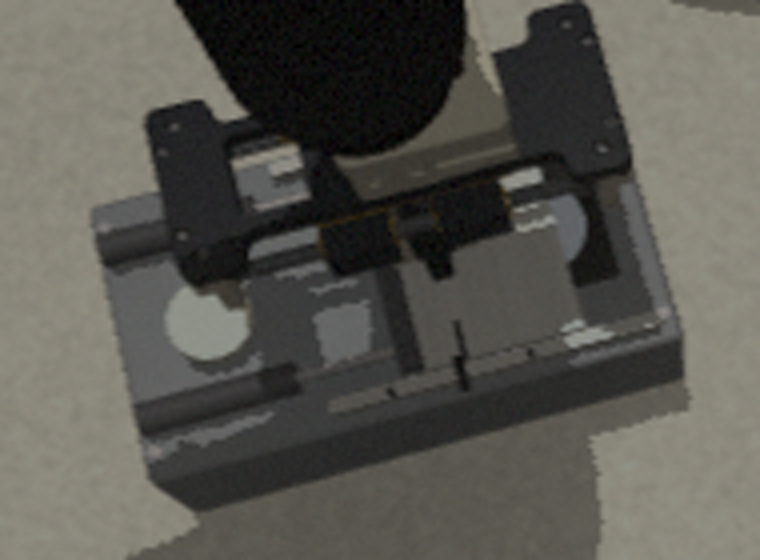

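apply_moves(deltas="0.2 0 0 0;0.2 0 0 0;0 0 0 0;0 0 0 0")

```text
t: 16.2
eef_pos: [0.592, 0.1848, 0.0906]
ee_rot: [-3.141, 0.002, 2.054]
force: [5.9, -7.7, -2.5]
width: 0.012
```

```bash
python3 look.py scene 320 410 180 260 8 pics/s9.png; python3 look.py top 190 270 115 195 7 pics/t9.png
```

```text
16.25 [0.59197313 0.18480644 0.09057918] [-3.14120434e+00  2.01711654e-03  2.05439818e+00] [ 5.61879718 -7.70099441 -1.6098428 ] 0.011610427573072162
pm local tcp 0.0012879377232388363 -0.024323733124856396
pd local tcp -0.06859337838266001 0.38039832346083774
16.3 [0.59197946 0.18480502 0.0905628 ] [-3.14117882e+00  2.02424499e-03  2.05438102e+00] [ 6.23169137 -8.88223841 -1.58600204] 0.011562265385319527
pm local tcp 0.0012928833602015213 -0.024327937081947887
pd local tcp -0.06858700740176962 0.380399565709882
```

View pics/s9.png

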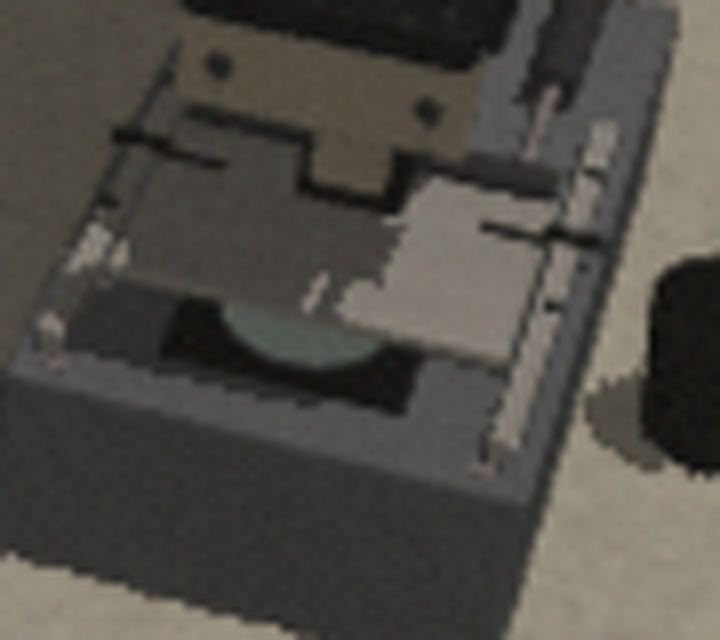

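View pics/t9.png

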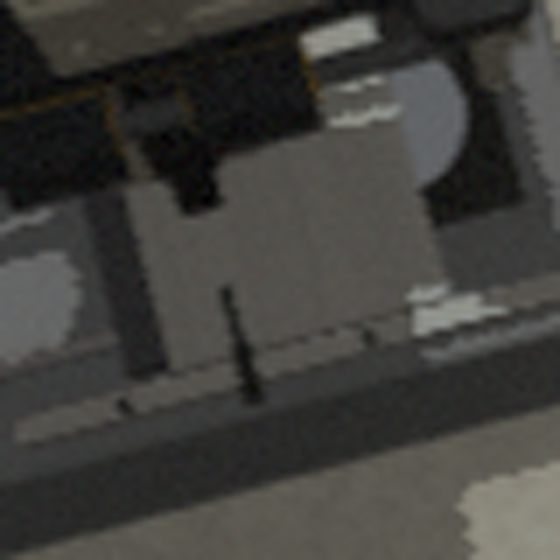

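apply_moves(deltas="0 0 0 0;0 0 0 0;0 0 0 0;0 0 0 0;0 0 0 0;0 0 0 0;0 0 0 0;0 0 0 0")

```text
t: 17.3
eef_pos: [0.592, 0.1848, 0.0906]
ee_rot: [-3.141, 0.002, 2.054]
force: [4.8, -8.0, -2.6]
width: 0.0119
```

```bash
python3 look.py top 110 470 75 290 2.2 pics/t10.png; python3 look.py scene 140 430 150 340 2.7 pics/s10.png
```

```text
17.35 [0.59199107 0.18479821 0.09059542] [-3.14124753e+00  1.99521074e-03  2.05437178e+00] [ 6.05023642 -8.9467075  -1.98112217] 0.011711877889490827
pm local tcp 0.0012999870104819441 -0.02433937181626644
pd local tcp -0.06857363912626978 0.3803979832414295
17.4 [0.59199952 0.18477179 0.09059144] [-3.14124470e+00  2.01974192e-03  2.05434751e+00] [ 6.47779594 -7.6970885  -1.70294202] 0.011985229603052396
pm local tcp 0.001295170750044563 -0.024366687850629475
pd local tcp -0.06855529619387381 0.3803771770181047
```

View pics/t10.png

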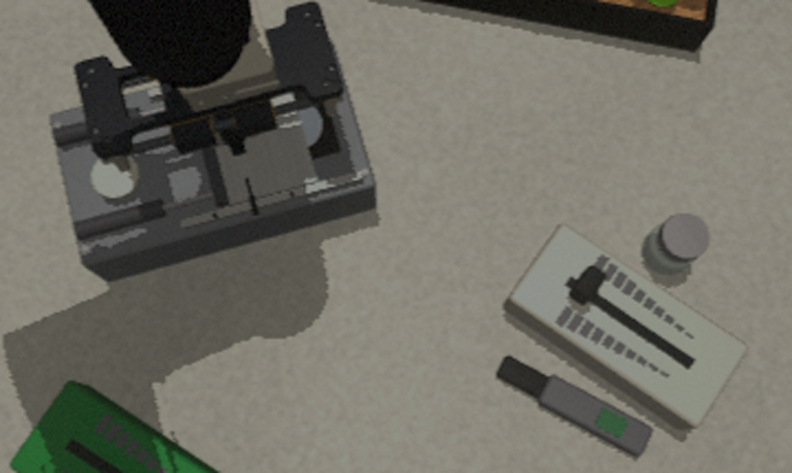

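View pics/s10.png

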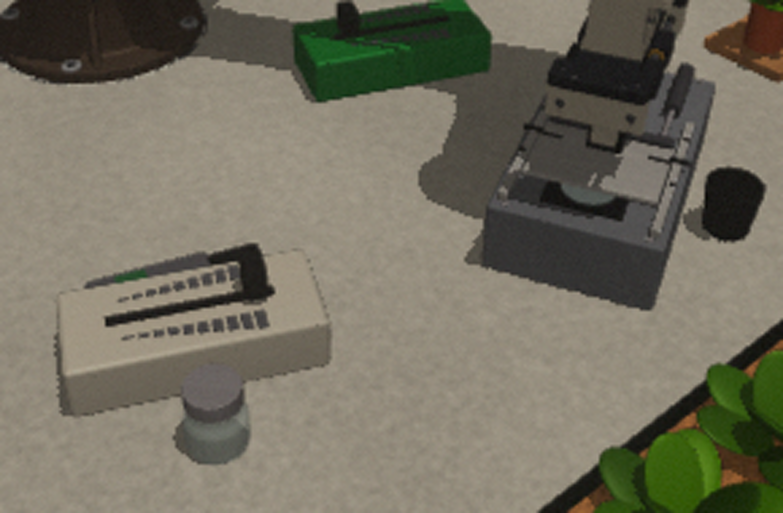

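Run:
```python
from h import *; from station import viewer,job
f=viewer.grab_frame("top");pd=np.load("pd.npy")
g=ray(f,unc([591,279],[110,75],2.2),.085);d=g[:2]-pd[:2];c,s=np.cos(pd[2]),np.sin(pd[2]);print(c*d[0]+s*d[1],-s*d[0]+c*d[1])
print(job.job_done())
```

```text
0.0038841729832608946 0.050419842552386344
the job is handed in; nothing more can be done
None
```

I slid the white dimmer's grip to its full end. Then I gripped the shutter's tab, opened it to half travel and handed the job in while still holding it there (40 N squeeze, about 17.5 s on the clock).

- **Dimmer:** I pushed it until the stop answered with about 30 N, then let go. The last picture puts the grip at y = +50.4 mm in the unit's frame, where full is +50 mm.
- **Shutter:** the fingers moved the tab 35.3 mm against a target of 35 mm. In both cameras the shutter's line meets the long middle ticks. For the second before hand-in the position held steady, with about 10 N of spring force on the fingers.
- **Cap, pot, jar and pen tester:** by eye, none had moved or fallen in the last pictures. I did not measure their positions.
- **Checks that disagreed:** the box outlines fitted about 2 pixels small. The dimmer's grip also read 3–4 mm to one side of the fitted centre line. Neither affected the travel along the slots.

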